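# Set the badge press dial by clicks and press one badge

### The arm

A 6-joint arm with a two-finger parallel gripper is mounted at the origin on the work surface. World frame = base frame: x ahead of the robot, y to its left, z up, the work surface at z = 0. Lengths are in mm, angles in rad, forces in N, time in s.
With the tool pointing down it reaches from about 275 to 1000 mm from the base axis. Payload 8.4 kg.
Tool frame: the origin (TCP) lies midway between the tips of the shut fingers; the grasp point (between the pads) lies 19 mm behind it; z points along the fingers, y is the line along which they close (so a half turn about z gives the same grasp; the last joint's range is limited). The gripper opens to 85 mm and grips with 20 to 120 N. Pads are 22 mm wide; open, the fingers measure 114 mm over their backs; the gripper's body (76 mm by 85 mm) begins 54 mm behind the grasp point. The pads swing forward as they close: fully open they stand 13 mm farther back than shut.
Start: joints at [1.187, 0.353, 1.633, -0, 1.155, -0.002], TCP at [232.868, 580, 231.281] pointing down, gripper open.
Joint ranges: [-2.63, 2.63], [-0.92, 2.1], [0.06, 2.66], [-1.3, 4.44], [0, 2.69], [-3.02, 3.02]. Speed limits (rad/s): [2.22, 2.22, 2.79, 3.14, 3.14, 3.14].

### API

Orientations are given as [roll, pitch, yaw] about the fixed x, y, z axes, in that order (R = Rz(yaw) Ry(pitch) Rx(roll)).
In Python, from rig import telemetry, optics, r gives the robot as it stands.
- The arm moves only by the tool play_rows, never from a script. Its arguments are lists of equal length, an entry for each row: "dp": the shift along the tool's x, y, z in units of 40 mm (1.0 is 40 mm), a list of three; "rot": the turn, a rotation vector about the tool's x, y, z in units of 6 degrees (1.0 is 6 degrees), a list of three. In form: {"dp": [[tx, ty, tz], ...], "rot": [[ax, ay, az], ...]}. A call has 1 to 5 rows; each row is the pose to reach, as a shift and turn from the pose commanded when the call began, along the tool's axes at that moment; what a row does not reach only later rows make up. A row lasts 1/12 s, in which the tool goes at most 41.7 mm and 7.16 degrees, less where a joint would pass 70% of its speed; a pose out of reach is approached as far as the arm can. A call with a gripper value outside its range is refused whole. "fingers" is the opening, from 0 (shut) to 1 (fully open), set as the call begins (left out, the last holds). The fingers move at their own pace and stop on an object; "grip_force" is the grip in N (left out, the last holds). Time passes only in rows, so rows that repeat a pose let the fingers close. It gives the time, the measured TCP pose, the force, the opening and the grip force at its end, in the units of the state.
- telemetry.sense(): the state, without advancing time (a new reading comes with each control period).
- optics.grab_frame(name): name is "scene" or "top" or "wrist"; returns a dict with "color" (420x560x3 uint8, red, green, blue), "mtx" (3x3 intrinsics, pixels), "R" (3x3) and "t" (3): a world point X has camera coordinates R X + t; the wrist camera has in their place "mount" (4x4, takes a point from camera to tool coordinates, whose origin is the TCP and whose axes are the flange's). Camera axes: x right, y down, z forward; pixel columns grow to the right and rows downward; lengths in mm; the calibration is good to about 2 mm. The wrist camera is an equidistant fisheye: a pixel r from the principal point sees the ray r / f radians off the axis. A picture is of the moment at which its call begins: read the wrist's pose just before it. There is no depth.
- r.sign_off(): hands the job in; it is judged then, once.
The state is a dict: "clock": time; "qpos": joint angles; "qvel": joint speeds; "joint_efforts": joint torques, N m; "eef_pos": TCP position; "tcp_rot": TCP orientation; "contact_force": force on the tool from outside, world axes, zero at the start; "wrist_torque": the same for the moment, N m; "opening": opening from 0.0 (shut) to 1.0 (fully open); "grasp_force": force on a finger pad.
Only numpy, scipy, OpenCV 4.12 (cv2) and the standard library are available. Lean on these libraries where they do the work, as an engineer would, in place of code of your own. Each camera call takes 0.05 s, during which the arm holds its last target. There are 200 camera calls.

### The job

Turn the badge press's orange dial clockwise all the way to its stop, then back anticlockwise by exactly four clicks. Then press the blue badge with the hand pad, centred and square, until the sprung plate bottoms out and hold it there a moment, lift off, and stand the pad back on its cork coaster. Leave the other things on the table where they are.

Things in the scene. Friction and masses are not known exactly. Their poses are not given: they have to be found in the camera images.
- machine: Badge press, fixed: grey base 200 (x) x 270 (y) x 28 mm. Origin: centre of its underside; -x faces the robot, z up. On its -y half a white pod (116 mm wide) with a panel sloping down to machine -x at 30 degrees from level; the orange dial stands square on it. The pod's top, behind the dial, is 97 mm high. On the +y half a white round housing (diameter 110, top 45 mm high) carries the sprung plate.
- dial_grip (a point): Dial: black disc, diameter 72 mm, with an orange bar across it, 62 long, 16 wide, 40 mm proud of the disc, white line at its pointer end. Point on the dial's axis, 23 mm above the disc, 32 above the panel, 17 below the bar's top. z: the axis, out of the panel (30 degrees off vertical, leaning to machine -x); x: along the bar to the pointer; y: across the bar; they turn with the dial.
- dial (a joint): Dial angle, rad: 0 at the clockwise stop (facing the dial; red mark), growing anticlockwise (right-hand about dial_grip's z) to 3.49. A click notch every 20 degrees (0.349 rad; black marks on the panel), the stop being one too; let go between notches it falls into the nearer. Turning takes about 0.1 N m. Starts at any notch from the third to the eighth.
- plate_top (a point): Centre of the top face of the sprung round plate (diameter 84 mm, steel, with a blue and white badge lying fixed on it), 62 mm above the table at rest. z up; x and y as the machine's.
- plate (a joint): How far the sprung plate is pressed down, m: 0 at rest, 0.010 bottomed out on its hard stop. It starts to move at 6 N, needs 14 N to bottom out, and springs back up.
- pad_center (a point): Hand pad (tamper): aluminium foot, diameter 58 mm, 18 mm high, tapering up to 26 mm, then a plain black round handle, diameter 32, up to 110 mm; 0.2 to 0.4 kg; stands on the cork coaster. Point on its axis, half-way up: 55 mm above its underside. z: its axis, up. Grip the handle 70 to 95 mm above the underside.
- coaster_top (a point): Centre of the top face of the round cork coaster (diameter 116 mm, 5 mm thick, stuck to the table), to the left or to the right of the press.
- can_center (a point): Green drinks can, diameter 66 mm, 90 mm high, standing; this point is half-way up. To be left alone. It stands on the other side of the press from the coaster.
- cup: White paper cup, 76 mm across the rim, 85 mm high, standing; origin at the centre of its underside. To be left alone.
- phone: Black phone lying flat, 72 (x) x 148 (y) x 9 mm, between the robot and the press; origin at the centre of its underside. To be left alone.
- remote: Black remote control lying flat, 190 (x) x 48 x 20 mm; origin at the centre of its underside. To be left alone.
- stapler: Blue and black stapler, 135 (x) x 36 x 55 mm; origin at the centre of its underside. To be left alone.
- marker: Black and green marker pen lying on the sheets of paper, 125 (x) x 15 mm; origin at the centre of its underside. To be left alone.
There are look-alikes about, which are no part of the job. What is shaped like the part that bears pad_center but red or yellow is not meant.

How it is judged:
By the outcome, as a careful person would: the job done as asked, in the order asked, and still so for the second after the job is handed in, with the robot touching nothing.
It also fails if it takes over 72 s, if anything falls off the work surface, if the arm or the gripper's body presses on something with over 40 N, if the wrist force passes 120 N, or if a joint passes its speed limit or range.

## Working session

There is one attempt and no reset: what is moved stays moved. The work goes in short steps, Python scripts to look and compute and a tool call to move; the robot and the scene stay as the last step left them, time stands still between calls to the robot, and variables do not carry over. Pictures are saved under pics/ and viewed, at most 10 in all, crops included, and the job is handed in when it is done.

Besides the shell and the picture viewer there is one more tool, called as name(argument=value, ...) on one line, values as JSON. play_rows: Moves the arm, as the interface text tells. Its arguments: {"type":"object","properties":{"dp":{"type":"array"},"rot":{"type":"array"},"fingers":{"type":"number"},"grip_force":{"type":"number"}},"required":["dp","rot"]}

```bash
mkdir -p pics; python3 - <<'E'
from rig import telemetry, optics, r
import cv2,numpy as np,pickle
d={}
for n in ["scene","top"]:
    f=optics.grab_frame(n); d[n]=f; cv2.imwrite(f"pics/{n}0.png",f["color"][:,:,::-1])
    print(n,np.round(f["mtx"],1).tolist(),np.round(f["R"],3).tolist(),np.round(f["t"],1).tolist())
pickle.dump(d,open("f0.pkl","wb"))
f=optics.grab_frame("wrist");print(f["mtx"],f["mount"])
print(telemetry.sense())
E
```

```text
scene [[424.0, 0.0, 285.5], [0.0, 424.0, 209.8], [0.0, 0.0, 1.0]] [[-0.164, 0.987, -0.006], [0.659, 0.105, -0.745], [-0.734, -0.126, -0.668]] [108.6, -258.0, 1584.1]
top [[448.8, 0.0, 285.4], [0.0, 448.8, 216.3], [0.0, 0.0, 1.0]] [[-0.013, -1.0, -0.016], [-0.997, 0.014, -0.074], [0.074, 0.015, -0.997]] [-12.2, 501.9, 1420.8]
[[325.1922621    0.         274.06680107]
 [  0.         325.1922621  207.48328767]
 [  0.           0.           1.        ]] [[-2.24644855e-04 -9.59082619e-01 -2.83126262e-01  7.17559738e+01]
 [ 9.99999966e-01 -1.77438449e-04 -1.92376063e-04 -8.09869009e-01]
 [ 1.34267053e-04 -2.83126295e-01  9.59082626e-01 -1.41280239e+02]
 [ 0.00000000e+00  0.00000000e+00  0.00000000e+00  1.00000000e+00]]
{'clock': 0.15, 'qpos': array([ 1.18664586e+00,  3.53524779e-01,  1.63394938e+00,  2.56447559e-06,
        1.15524541e+00, -2.40740420e-03]), 'qvel': array([ 1.92383737e-05, -8.65135839e-04, -4.19303708e-03,  1.21473355e-03,
       -3.07316802e-04,  5.29419620e-05]), 'joint_efforts': array([-4.16430576e-04, -6.05640507e+01, -3.42341387e+01,  5.22158803e-05,
        6.03093082e-03,  1.03322714e-05]), 'eef_pos': array([232.70011156, 579.66248876, 230.71780473]), 'tcp_rot': array([-3.14046575e+00, -5.05797070e-06,  2.75984856e+00]), 'contact_force': array([-0.35611055, -0.66458139,  0.26409316]), 'wrist_torque': array([0.02299319, 0.04321409, 0.04085864]), 'grasp_force': 0.0, 'opening': 0.9987352305018279}
```

View pics/scene0.png

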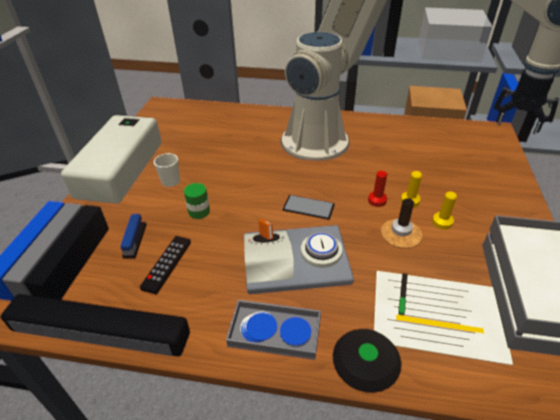

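View pics/top0.png

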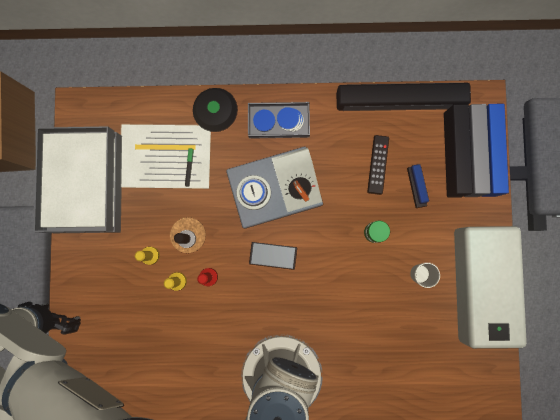

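The black-handled pad is on the cork coaster at top-image (186,237). The look-alikes are red (207,277) and yellow (146,256) and (175,281). The press badge is at (253,192), with blue spares in the tray at (264,120) and (289,118). The orange dial is at (300,188). The other round black and green object is at (214,108). I choose the black-handled pad, the press badge and the dial, and check them in a close crop.

```bash
python3 - <<'E'
import cv2,pickle
f=pickle.load(open("f0.pkl","rb"))["top"]["color"][:,:,::-1]
cv2.imwrite("pics/crop1.png",cv2.resize(f[140:265,165:335],None,fx=4.6,fy=4.6,interpolation=cv2.INTER_CUBIC))
E
```

```text
(no output)
```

View pics/crop1.png

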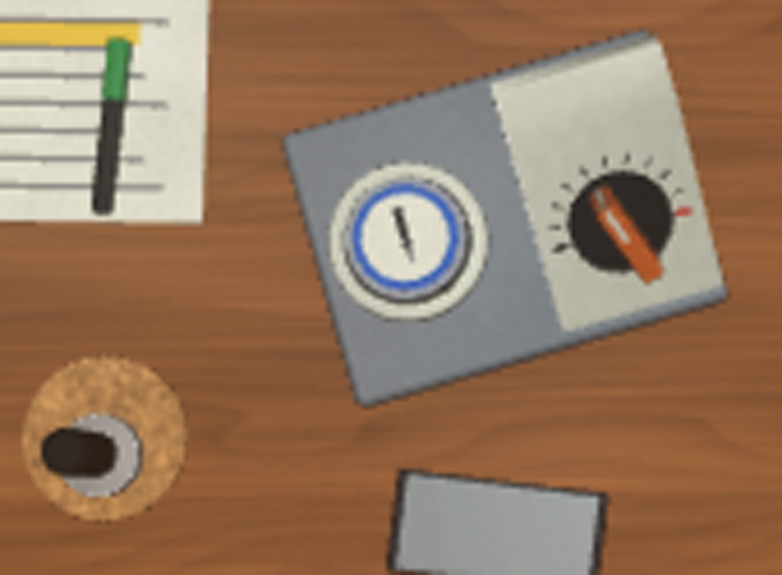

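The crop confirms a black handle over an aluminium foot on cork, a blue and white badge on the press, and an orange dial with a red stop mark at crop (685,211). The bar's white line points up and left, about 6 notches from the stop.

```bash
cat > h.py <<'E'
import numpy as np,pickle,cv2
from scipy.spatial.transform import Rotation as Ro
from scipy.optimize import least_squares
def ray(f,uv):
    R=np.array(f["R"]);t=np.array(f["t"]).ravel()
    d=R.T@np.linalg.inv(f["mtx"])@[uv[0],uv[1],1]; return -R.T@t,d/np.linalg.norm(d)
def wray(f,T,uv):  # wrist ray; T=4x4 tool pose
    K=f["mtx"];p=np.array([(uv[0]-K[0,2])/K[0,0],(uv[1]-K[1,2])/K[1,1]]);th=np.linalg.norm(p)
    d=np.r_[p/th*np.sin(th),np.cos(th)];M=T@f["mount"];return M[:3,3],M[:3,:3]@d
def wproj(f,T,X):
    M=np.linalg.inv(T@f["mount"]);c=M[:3,:3]@X+M[:3,3];th=np.arctan2(np.hypot(c[0],c[1]),c[2]);ph=np.arctan2(c[1],c[0])
    return np.array([f["mtx"][0,2]+f["mtx"][0,0]*th*np.cos(ph),f["mtx"][1,2]+f["mtx"][0,0]*th*np.sin(ph)])
def atz(cd,z): c,d=cd; return c+d*(z-c[2])/d[2]
def tri(rs):
    A=sum(np.eye(3)-np.outer(d,d) for c,d in rs);b=sum((np.eye(3)-np.outer(d,d))@c for c,d in rs);return np.linalg.solve(A,b)
def toolT(s):
    T=np.eye(4);T[:3,:3]=Ro.from_euler('xyz',s["tcp_rot"]).as_matrix();T[:3,3]=s["eef_pos"];return T
def goal(s,pos,Rm):
    "shift in 40mm units along tool, rotvec in 6deg units"
    T=toolT(s);dp=T[:3,:3].T@(np.array(pos)-T[:3,3])/40;rv=Ro.from_matrix(T[:3,:3].T@Rm).as_rotvec(degrees=True)/6
    return np.round(dp,3),np.round(rv,3)
E
python3 - <<'E'
from h import *
from rig import telemetry
d=pickle.load(open("f0.pkl","rb"));t=d["top"];sc=d["scene"]
c=lambda x,y:(165+(x+.5)/4.6-.5,140+(y+.5)/4.6-.5)
A=atz(ray(t,c(287,138)),28);B=atz(ray(t,c(362,405)),28);D=atz(ray(t,c(725,297)),28)
P=atz(ray(t,c(405,238)),62)
print("corners",A,B,D,np.linalg.norm(A-B),np.linalg.norm(B-D)); v=A-B;w=B-D
print("yaw",np.degrees(np.arctan2(v[1],v[0])),np.degrees(np.arctan2(-w[0],w[1])))
print("ctr",(A+D)/2,"plate",P)
print("coaster",atz(ray(t,c(104,439)),5),"padtop",atz(ray(t,c(60,450)),115),"foot",atz(ray(t,c(100,455)),23))
print("dial z80",atz(ray(t,c(620,220)),80))
for uv in [(265,230),(321,245),(402,232)]: print(uv,[atz(ray(sc,uv),z).round() for z in(5,62,80)])
print("red",atz(ray(t,c(685,211)),75),"tool",toolT(telemetry.sense()).round(2).tolist())
E
```

```text
corners [654.38345386 166.9081448   28.        ] [466.75768514 115.43527743  28.        ] [ 538.28203519 -136.95724416   28.        ] 194.5581793746514 262.3313126637352
yaw 15.340979186578599 15.821954235720751
ctr [596.33274452  14.97545032  28.        ] plate [578.25519441  81.78977678  62.        ]
coaster [446.40489168 300.02473676   5.        ] padtop [435.71952669 302.84936105 115.        ] foot [434.68527247 298.54010378  23.        ]
dial z80 [585.89863789 -64.1444066   80.        ]
(265, 230) [array([500., -87.,   5.]), array([556., -74.,  62.]), array([574., -69.,  80.])]
(321, 245) [array([533.,  79.,   5.]), array([587.,  81.,  62.]), array([604.,  82.,  80.])]
(402, 232) [array([446., 303.,   5.]), array([506., 290.,  62.]), array([525., 287.,  80.])]
red [ 592.03936497 -108.01050081   75.        ] tool [[-0.93, 0.37, -0.0, 232.7], [0.37, 0.93, -0.0, 579.66], [0.0, -0.0, -1.0, 230.72], [0.0, 0.0, 0.0, 1.0]]
```

```bash
cat >> h.py <<'E'
YAW=np.radians(15.6)
def dialR(theta,yaw=None):
    "tool rotation gripping the bar with dial at theta deg: tool z=-n, tool x = -pointer"
    y=YAW if yaw is None else yaw
    Rm=Ro.from_euler('z',y).as_matrix()@Ro.from_euler('y',-30,degrees=True).as_matrix()
    n=Rm[:,2]; a=np.radians(theta-100); p=Rm@[np.cos(a),np.sin(a),0]
    x=-p;z=-n;return np.c_[x,np.cross(z,x),z],n,p
E
python3 - <<'E'
from h import *
from rig import telemetry
R,n,p=dialR(110);s=telemetry.sense()
print(n,p,goal(s,np.array([586,-64,75])+120*n,R))
E
```

```text
[-0.48158128 -0.13445991  0.8660254 ] [0.77475361 0.39660468 0.49240388] (array([-13.001, -12.554,   1.309]), array([-1.231, -5.001, -7.724]))
```

play_rows(dp=[[-13,-12.5,1.3],[-13,-12.5,1.3],[-13,-12.5,1.3],[-13,-12.5,1.3],[-13,-12.5,1.3]], rot=[[-1.2,-5,-7.7],[-1.2,-5,-7.7],[-1.2,-5,-7.7],[-1.2,-5,-7.7],[-1.2,-5,-7.7]], fingers=0.7)

```text
clock: 0.57
eef_pos: [318.5, 389.2, 216.2]
tcp_rot: [-3.13, 0.346, -2.99]
contact_force: [1.3, -0.2, 0.3]
opening: 0.704
grasp_force: 0.0
```

```bash
python3 - <<'E'
from h import *
from rig import telemetry
R,n,p=dialR(110);s=telemetry.sense()
print(s["eef_pos"],s["qpos"],s["clock"],goal(s,np.array([586,-64,75])+120*n,R))
E
```

```text
[318.45809273 389.23553952 216.16546318] [ 1.07162856  0.08272371  2.07279499 -0.38837076  0.81877434 -0.40546302] 0.5667 (array([ -2.893, -12.368,   2.171]), array([-0.443, -1.75 , -2.698]))
```

play_rows(dp=[[-2.9,-12.4,2.2],[-2.9,-12.4,2.2],[-2.9,-12.4,2.2],[-2.9,-12.4,2.2],[-2.9,-12.4,2.2]], rot=[[-0.4,-1.75,-2.7],[-0.4,-1.75,-2.7],[-0.4,-1.75,-2.7],[-0.4,-1.75,-2.7],[-0.4,-1.75,-2.7]])

```text
clock: 0.98
eef_pos: [398.0, 204.6, 200.3]
tcp_rot: [-3.039, 0.511, -2.673]
contact_force: [0.1, 0.6, -0.3]
opening: 0.703
grasp_force: 0.0
```

```bash
python3 - <<'E'
from h import *
from rig import telemetry
R,n,p=dialR(110);s=telemetry.sense()
print(s["eef_pos"],s["qpos"],s["clock"],goal(s,np.array([586,-64,75])+120*n,R))
E
```

```text
[398.03025539 204.6387191  200.28098095] [ 0.59793695 -0.1037201   2.36930306 -0.42247479  0.41328443 -1.06602468] 0.9833 (array([ 0.534, -7.748,  1.116]), array([-0.051, -0.042, -0.033]))
```

play_rows(dp=[[0.5,-7.7,1.1],[0.5,-7.7,1.1],[0.5,-7.7,1.1],[0.5,-7.7,1.1],[0.5,-7.7,1.1]], rot=[[0,0,0],[0,0,0],[0,0,0],[0,0,0],[0,0,0]])

```text
clock: 1.4
eef_pos: [451.4, 92.0, 190.7]
tcp_rot: [-3.042, 0.507, -2.676]
contact_force: [-0.6, 0.9, -0.2]
opening: 0.698
grasp_force: 0.0
```

play_rows(dp=[[0.2,-2.7,0.4],[0.2,-2.7,0.4],[0.2,-2.7,0.4],[0.2,-2.7,0.4],[0.2,-2.7,0.4]], rot=[[0,0,0],[0,0,0],[0,0,0],[0,0,0],[0,0,0]])

```text
clock: 1.82
eef_pos: [498.2, -9.4, 182.4]
tcp_rot: [-3.041, 0.508, -2.678]
contact_force: [-0.2, -0.1, -0.6]
opening: 0.7
grasp_force: 0.0
```

```bash
python3 - <<'E'
from h import *
from rig import telemetry,optics
s=telemetry.sense();f=optics.grab_frame("wrist");g=optics.grab_frame("top")
pickle.dump((s,f),open("f1.pkl","wb"))
print(s["eef_pos"],s["qpos"],s["clock"])
cv2.imwrite("pics/w1.png",f["color"][:,:,::-1])
T=toolT(s);print(wproj(f,T,np.array([586,-64,75.])))
E
```

```text
[498.19052007  -9.4361233  182.44606375] [-0.16049903  0.03296981  2.29310387  0.55565774  0.39043568 -2.63992159] 1.8167
[188.74110367 194.77331419]
```

View pics/w1.png

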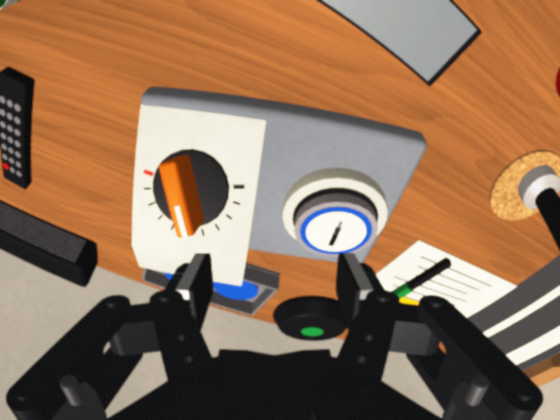

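```bash
cat > p.py <<'E'
from h import *
d=pickle.load(open("f0.pkl","rb"));t=d["top"]
s,f=pickle.load(open("f1.pkl","rb"));T=toolT(s)
c=lambda x,y:(165+(x+.5)/4.6-.5,140+(y+.5)/4.6-.5)
def chk(a,b): 
    X=tri([a,b]);res=[np.linalg.norm(np.cross(X-o,q)) for o,q in(a,b)];return X.round(1),np.round(res,1)
print("disc",chk(ray(t,c(620,220)),wray(f,T,(191,189))))
print("plate",chk(ray(t,c(405,238)),wray(f,T,(337,231))), atz(wray(f,T,(337,231)),62))
print("red",chk(ray(t,c(683,211)),wray(f,T,(149,173))))
print("end",chk(ray(t,c(560,248)),wray(f,T,(239,186))))
print("cornBL",atz(wray(f,T,(424,135)),28)," BR",atz(wray(f,T,(143,90)),28))
im=f["color"];im=cv2.resize(im[130:260,125:265],None,fx=4,fy=4,interpolation=cv2.INTER_CUBIC)[:,:,::-1].copy()
D=chk(ray(t,c(620,220)),wray(f,T,(191,189)))[0]
_,n,_=dialR(0)
def dr(P,col):cv2.polylines(im,[np.array([((wproj(f,T,x)-[125,130]+.5)*4) for x in P]).astype(int)],False,col,1)
for th,col in((80,(255,0,0)),(100,(0,200,0)),(120,(255,0,255))):
    R,n,p=dialR(th);q=np.cross(n,p);o=D+40*n
    dr([o+31*p+8*q,o-31*p+8*q,o-31*p-8*q,o+31*p-8*q,o+31*p+8*q],col)
R,n,p=dialR(100);q=np.cross(n,p)
dr([D+36*(np.cos(a)*p+np.sin(a)*q) for a in np.linspace(0,6.3,60)],(0,255,255))
for k in range(11):
    pp=dialR(20*k)[2]; dr([D-9*n+40*pp,D-9*n+46*pp],(0,0,255) )
cv2.imwrite("pics/ov1.png",im)
E
python3 p.py
```

```text
disc (array([587.9, -64.2,  65.7]), array([0.2, 0.2]))
plate (array([578.6,  81.8,  60.3]), array([0.2, 0.2])) [577.04205667  80.57883955  62.        ]
red (array([ 594.4, -107.2,   58.9]), array([0.2, 0.2]))
end (array([570.4, -24. ,  58.4]), array([0.6, 0.6]))
cornBL [460.09611667 104.98631462  28.        ]  BR [ 531.00124037 -136.78277757   28.        ]
```

View pics/ov1.png

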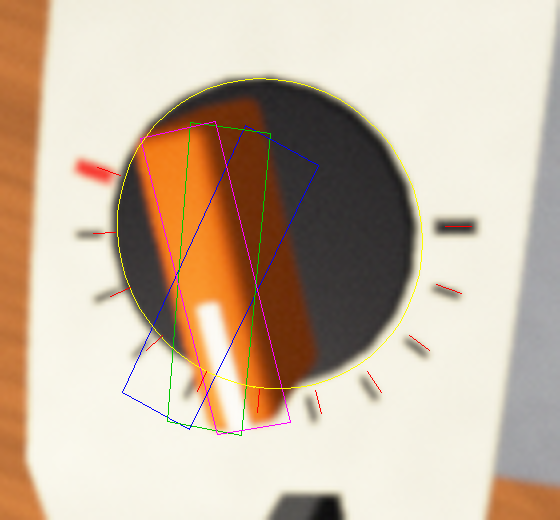

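The overlay matches notch 6 (120°). I move to hover along the axis at that angle.

```bash
python3 - <<'E'
from h import *
from rig import telemetry
s=telemetry.sense();R,n,p=dialR(120);D=np.array([587,-64,66.])
print(goal(s,D+75*n,R))
E
```

```text
(array([ 0.197, -1.974,  1.544]), array([-0.023, -0.097, -1.741]))
```

play_rows(dp=[[0.2,-1.97,1.54],[0.2,-1.97,1.54],[0.2,-1.97,1.54],[0.2,-1.97,1.54],[0.2,-1.97,1.54]], rot=[[0,-0.1,-1.74],[0,-0.1,-1.74],[0,-0.1,-1.74],[0,-0.1,-1.74],[0,-0.1,-1.74]])

```text
clock: 2.33
eef_pos: [556.2, -63.6, 143.4]
tcp_rot: [-2.947, 0.457, -2.485]
contact_force: [-0.6, 0.5, -0.4]
opening: 0.703
grasp_force: 0.0
```

```bash
python3 - <<'E'
from h import *
from rig import telemetry
s=telemetry.sense();R,n,p=dialR(120);D=np.array([587,-64,66.])
print(s["qpos"].round(3),s["eef_pos"],goal(s,D+75*n,R),goal(s,D+6*n,R))
E
```

```text
[-0.254  0.214  2.187  0.664  0.371 -3.015] [556.2349781  -63.64734678 143.38909636] (array([ 0.375, -0.091,  0.183]), array([-0.055, -0.321, -0.052])) (array([ 0.317, -0.081,  1.907]), array([-0.055, -0.321, -0.052]))
```

play_rows(dp=[[0,0,0],[0,0,0],[0,0,0],[0,0,0],[0,0,0]], rot=[[0,0,1.19],[0,0,2.38],[0,0,3.57],[0,0,4.76],[0,0,5.95]])

```text
clock: 2.75
eef_pos: [554.5, -62.2, 144.5]
tcp_rot: [3.006, 0.478, 3.092]
contact_force: [-0.5, 0.1, -0.4]
opening: 0.699
grasp_force: 0.0
```

play_rows(dp=[[0,0,0],[0,0,0],[0,0,0],[0,0,0],[0,0,0]], rot=[[0,0,1.19],[0,0,2.38],[0,0,3.57],[0,0,4.76],[0,0,5.95]])

```text
clock: 3.17
eef_pos: [554.5, -62.2, 144.6]
tcp_rot: [2.748, 0.309, 2.44]
contact_force: [-0.2, 0.1, -1.5]
opening: 0.703
grasp_force: 0.0
```

play_rows(dp=[[0,0,0],[0,0,0],[0,0,0],[0,0,0],[0,0,0]], rot=[[0,0,1.19],[0,0,2.38],[0,0,3.57],[0,0,4.76],[0,0,5.95]])

```text
clock: 3.58
eef_pos: [554.5, -62.2, 144.6]
tcp_rot: [2.647, 0.033, 1.871]
contact_force: [-0.4, 0.1, -0.2]
opening: 0.702
grasp_force: 0.0
```

play_rows(dp=[[0,0,0],[0,0,0],[0,0,0],[0,0,0],[0,0,0]], rot=[[0,0,1.19],[0,0,2.38],[0,0,3.57],[0,0,4.76],[0,0,5.95]])

```text
clock: 4.0
eef_pos: [554.5, -62.2, 144.6]
tcp_rot: [2.711, -0.252, 1.312]
contact_force: [0.3, -0.2, 1.0]
opening: 0.705
grasp_force: 0.0
```

play_rows(dp=[[0,0,0],[0,0,0],[0,0,0],[0,0,0],[0,0,0]], rot=[[0,0,1.19],[0,0,2.38],[0,0,3.57],[0,0,4.76],[0,0,5.95]])

```text
clock: 4.42
eef_pos: [554.5, -62.2, 144.6]
tcp_rot: [2.937, -0.454, 0.681]
contact_force: [0.4, 0.3, -0.6]
opening: 0.699
grasp_force: 0.0
```

```bash
cat >> h.py <<'E'
D0=np.array([587,-64,66.])
def dialF(theta):
    R,n,p=dialR(theta);R=R.copy();R[:,:2]*=-1;return R,n,p
E
python3 - <<'E'
from h import *
from rig import telemetry,optics
s=telemetry.sense();f=optics.grab_frame("wrist");R,n,p=dialF(120);pickle.dump((s,f),open("f2.pkl","wb"))
cv2.imwrite("pics/w2.png",f["color"][:,:,::-1])
print(s["clock"],s["qpos"].round(3),s["eef_pos"],goal(s,D0+75*n,R),goal(s,D0+6*n,R),wproj(f,toolT(s),D0))
E
```

```text
4.4167 [-0.252  0.209  2.19   0.664  0.372  0.106] [554.50584732 -62.16982405 144.58533665] (array([-0.381,  0.132,  0.225]), array([0.049, 0.309, 0.153])) (array([-0.325,  0.123,  1.949]), array([0.049, 0.309, 0.153])) [280.11907202 229.6620549 ]
```

View pics/w2.png

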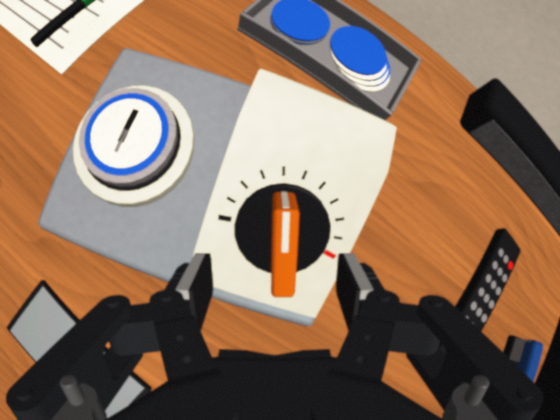

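The dial's pointer sits at mark 6, counting from the red stop at (328,254), with the disc centred at about (282,228). I refine its centre and then approach.

```bash
python3 - <<'E'
from h import *
d=pickle.load(open("f0.pkl","rb"));t=d["top"]
s1,f1=pickle.load(open("f1.pkl","rb"));s,f=pickle.load(open("f2.pkl","rb"))
T=toolT(s)
c=lambda x,y:(165+(x+.5)/4.6-.5,140+(y+.5)/4.6-.5)
D=tri([ray(t,c(620,220)),wray(f1,toolT(s1),(190.5,188)),wray(f,T,(282.3,228))])
print(D,"plate",atz(wray(f,T,(126.5,134)),62), tri([ray(t,c(405,238)),wray(f1,toolT(s1),(337,231)),wray(f,T,(126.5,134))]))
R,n,p=dialF(120)
q=np.cross(n,p)
# bar top: pointer-end corners & near end corners seen
print([wproj(f,T,D+40*n+a*p+b*q).round(1) for a,b in((31,8),(31,-8),(-31,-8),(-31,8))])
print(goal(s,D+6*n,R))
E
```

```text
[588.69894546 -64.71467256  64.09363731] plate [579.0901763   77.90929642  62.        ] [579.28296372  81.34632487  58.84863149]
[array([271.3, 205.4]), array([298. , 205.8]), array([293.8, 293.2]), array([270.1, 293.1])]
(array([-0.327,  0.152,  2.008]), array([0.049, 0.309, 0.153]))
```

play_rows(dp=[[-0.33,0.15,0.3],[-0.33,0.15,0.9],[-0.33,0.15,1.5],[-0.33,0.15,2.0],[-0.33,0.15,2.0]], rot=[[0.05,0.31,0.15],[0.05,0.31,0.15],[0.05,0.31,0.15],[0.05,0.31,0.15],[0.05,0.31,0.15]])

```text
clock: 4.88
eef_pos: [585.9, -65.8, 66.8]
tcp_rot: [2.945, -0.486, 0.678]
contact_force: [-0.2, -0.3, -0.1]
opening: 0.694
grasp_force: 0.0
```

play_rows(dp=[[0,0,0],[0,0,0],[0,0,0],[0,0,0],[0,0,0]], rot=[[0,0,0],[0,0,0],[0,0,0],[0,0,0],[0,0,0]], fingers=0.1, grip_force=25)

```text
clock: 5.3
eef_pos: [585.5, -65.6, 70.5]
tcp_rot: [2.945, -0.49, 0.678]
contact_force: [-10.3, 6.7, 11.6]
opening: 0.19
grasp_force: 36.6
```

```bash
python3 - <<'E'
from h import *
from rig import telemetry
s=telemetry.sense();R,n,p=dialF(120);D=np.array([588.2,-64.5,64.8])
print(s,goal(s,D+6*n,R))
E
```

```text
{'clock': 5.3, 'qpos': array([-0.2653695 ,  0.40165   ,  2.17966558,  1.21366746,  0.28008994,
       -0.46192149]), 'qvel': array([-9.34804112e-05, -1.06109293e-03,  2.00915866e-03,  1.54015690e-03,
       -9.08858392e-04, -6.71719842e-04]), 'joint_efforts': array([-3.26582752e+00, -4.51710033e+01, -2.42045009e+01,  1.02152199e+00,
       -2.61328362e+00,  1.46555813e-02]), 'eef_pos': array([585.47605858, -65.58697616,  70.48463264]), 'tcp_rot': array([ 2.94531269, -0.4898653 ,  0.67778811]), 'contact_force': array([-10.26898258,   6.73803846,  11.6428287 ]), 'wrist_torque': array([1.05996732, 0.80536433, 0.66819124]), 'grasp_force': 36.57515623373911, 'opening': 0.19041232128645008} (array([-0.005, -0.01 ,  0.01 ]), array([-0.022, -0.02 ,  0.062]))
```

play_rows(dp=[[0,0,-0.08],[0,0,-0.08]], rot=[[0,0,0],[0,0,0]])

```text
clock: 5.47
eef_pos: [584.2, -66.0, 72.1]
tcp_rot: [2.946, -0.488, 0.677]
contact_force: [3.5, 8.6, -9.8]
opening: 0.181
grasp_force: 29.7
```

```bash
cat > st.py <<'E'
from h import *
from rig import telemetry
s=telemetry.sense();T=toolT(s);R=T[:3,:3]
R0,n,p0=dialF(0);q=np.cross(n,p0);x=R[:,0]
print("clk",s["clock"],"pos",s["eef_pos"].round(1),"Ftool",(R.T@s["contact_force"]).round(1),"Mtool",(R.T@s["wrist_torque"]).round(2),"theta",np.degrees(np.arctan2(x@q,x@p0)).round(2),"tilt",np.degrees(np.arccos(-R[:,2]@n)).round(2),"op",round(s["opening"],3),"gf",round(s["grasp_force"],1),"q",s["qpos"].round(2))
D=np.array([588.2,-64.5,64.8]);print("TCP off axis in tool frame",(R.T@(T[:3,3]-D)).round(1))
E
python3 st.py
```

```text
clk 5.4667 pos [584.2 -66.   72.1] Ftool [ 2.6 -6.9 11.3] Mtool [ 1.22  0.15 -0.07] theta 120.37 tilt 0.17 op 0.181 gf 29.7 q [-0.27  0.4   2.18  1.19  0.28 -0.44]
TCP off axis in tool frame [-0.1  0.3 -8.4]
```

play_rows(dp=[[0,-0.015,0.03],[0,-0.015,0.03],[0,-0.015,0.03],[0,-0.015,0.03],[0,-0.015,0.03]], rot=[[0,0,0],[0,0,1],[0,0,2],[0,0,3],[0,0,4]])

```text
clock: 5.88
eef_pos: [584.2, -65.7, 71.9]
tcp_rot: [-3.1, -0.523, 0.193]
contact_force: [-8.9, 5.6, 9.3]
opening: 0.184
grasp_force: 33.2
```

```bash
python3 st.py
```

```text
clk 5.8833 pos [584.2 -65.7  71.9] Ftool [ -2.   -7.7 -11.6] Mtool [ 1.17 -0.72 -0.06] theta 96.07 tilt 0.13 op 0.184 gf 33.2 q [-0.27  0.4   2.18  1.2   0.28 -0.03]
TCP off axis in tool frame [-0.   0.1 -8.3]
```

play_rows(dp=[[0,-0.01,-0.02],[0,-0.01,-0.02],[0,-0.01,-0.02],[0,-0.01,-0.02],[0,-0.01,-0.02]], rot=[[0,0,1.1],[0,0,2.2],[0,0,3.3],[0,0,4.4],[0,0,5.5]])

```text
clock: 6.3
eef_pos: [584.1, -65.3, 72.1]
tcp_rot: [-2.805, -0.41, -0.443]
contact_force: [1.4, 6.9, -4.0]
opening: 0.183
grasp_force: 30.8
```

play_rows(dp=[[0,0,0],[0,0,0],[0,0,0],[0,0,0],[0,0,0]], rot=[[0,0,1.1],[0,0,2.2],[0,0,3.3],[0,0,4.4],[0,0,5.5]])

```text
clock: 6.72
eef_pos: [584.3, -65.0, 72.3]
tcp_rot: [-2.643, -0.17, -0.991]
contact_force: [1.5, 9.1, -3.3]
opening: 0.179
grasp_force: 30.7
```

```bash
python3 st.py
```

```text
clk 6.7167 pos [584.3 -65.   72.3] Ftool [-7.2 -4.5  4.8] Mtool [ 0.37 -1.19 -0.02] theta 30.06 tilt 0.17 op 0.179 gf 30.7 q [-0.26  0.4   2.18  1.2   0.28  1.13]
TCP off axis in tool frame [-0.4 -0.6 -8.4]
```

play_rows(dp=[[0.015,0.01,0],[0.015,0.01,0],[0.015,0.01,0],[0.015,0.01,0],[0.015,0.01,0]], rot=[[0,0,1.1],[0,0,2.2],[0,0,3.3],[0,0,4.2],[0,0,4.7]])

```text
clock: 7.13
eef_pos: [584.6, -65.0, 72.4]
tcp_rot: [-2.621, 0.075, -1.419]
contact_force: [3.0, 13.7, -2.6]
opening: 0.185
grasp_force: 30.7
```

```bash
python3 st.py
```

```text
clk 7.1333 pos [584.6 -65.   72.4] Ftool [-12.9  -2.6   5.6] Mtool [ 0.08 -1.73 -0.01] theta 1.88 tilt 0.27 op 0.185 gf 30.7 q [-0.27  0.4   2.18  1.2   0.28  1.62]
TCP off axis in tool frame [-0.7 -0.6 -8.4]
```

play_rows(dp=[[0,0,0],[0,0,0],[0,0,0]], rot=[[0,0,0.3],[0,0,0.6],[0,0,0.6]])

```text
clock: 7.38
eef_pos: [584.6, -65.1, 72.5]
tcp_rot: [-2.626, 0.103, -1.469]
contact_force: [2.4, 11.1, -2.5]
opening: 0.183
grasp_force: 41.9
```

```bash
python3 st.py
```

```text
clk 7.3833 pos [584.6 -65.1  72.5] Ftool [-10.4  -1.3   4.8] Mtool [-0.13 -1.68 -0.79] theta -1.39 tilt 0.24 op 0.183 gf 41.9 q [-0.27  0.4   2.18  1.2   0.28  1.68]
TCP off axis in tool frame [-0.6 -0.6 -8.4]
```

The wrist torque jumped to 0.79 N m at θ≈0, so the dial is at its stop. Now I turn it back 80°.

play_rows(dp=[[-0.02,0,0],[-0.02,0,0],[-0.02,0,0],[-0.02,0,0],[-0.02,0,0]], rot=[[0,0,-1.1],[0,0,-2.2],[0,0,-3.3],[0,0,-4.4],[0,0,-5.5]])

```text
clock: 7.8
eef_pos: [584.4, -65.1, 72.3]
tcp_rot: [-2.648, -0.186, -0.963]
contact_force: [0.4, 7.9, -3.8]
opening: 0.179
grasp_force: 30.9
```

play_rows(dp=[[0,0,0],[0,0,0],[0,0,0],[0,0,0],[0,0,0]], rot=[[0,0,-1.1],[0,0,-2.2],[0,0,-3.3],[0,0,-4.4],[0,0,-5.5]])

```text
clock: 8.22
eef_pos: [584.3, -65.4, 72.2]
tcp_rot: [-2.819, -0.421, -0.41]
contact_force: [0.4, 6.3, -4.1]
opening: 0.184
grasp_force: 30.7
```

```bash
python3 st.py
```

```text
clk 8.2167 pos [584.3 -65.4  72.2] Ftool [-3.7 -4.7  4.6] Mtool [ 0.62 -0.85  0.12] theta 64.88 tilt 0.11 op 0.184 gf 30.7 q [-0.26  0.4   2.18  1.2   0.28  0.52]
TCP off axis in tool frame [ 0.1 -0.3 -8.4]
```

play_rows(dp=[[0,0,0],[0,0,0],[0,0,0],[0,0,0]], rot=[[0,0,-1.0],[0,0,-2.0],[0,0,-2.5],[0,0,-2.5]])

```text
clock: 8.55
eef_pos: [584.3, -65.5, 72.2]
tcp_rot: [-2.943, -0.488, -0.13]
contact_force: [0.3, 6.7, -3.9]
opening: 0.184
grasp_force: 30.8
```

```bash
python3 st.py
```

```text
clk 8.55 pos [584.3 -65.5  72.2] Ftool [-2.3 -6.   4.4] Mtool [ 0.8  -0.57 -0.04] theta 79.77 tilt 0.1 op 0.184 gf 30.8 q [-0.26  0.4   2.18  1.2   0.28  0.26]
TCP off axis in tool frame [ 0.1 -0.1 -8.4]
```

Release the bar and back out along the axis.

play_rows(dp=[[0,0,0],[0,0,0],[0,0,0],[0,0,0],[0,0,0]], rot=[[0,0,0],[0,0,0],[0,0,0],[0,0,0],[0,0,0]], fingers=0.7)

```text
clock: 8.97
eef_pos: [585.5, -67.3, 72.0]
tcp_rot: [-2.943, -0.489, -0.136]
contact_force: [-0.2, -0.7, 0.6]
opening: 0.703
grasp_force: 0.0
```

play_rows(dp=[[0,0,-0.8],[0,0,-1.6],[0,0,-2.4],[0,0,-2.4],[0,0,-2.4]], rot=[[0,0,0],[0,0,0],[0,0,0],[0,0,0],[0,0,0]])

```text
clock: 9.38
eef_pos: [539.6, -80.6, 156.6]
tcp_rot: [-2.944, -0.492, -0.136]
contact_force: [-1.3, -0.2, 0.5]
opening: 0.7
grasp_force: 0.0
```

```bash
python3 - <<'E'
from h import *
from rig import telemetry,optics
s=telemetry.sense();f=optics.grab_frame("wrist");pickle.dump((s,f),open("f3.pkl","wb"))
T=toolT(s);D=np.array([588.4,-64,65]);_,n,_=dialF(0)
u=wproj(f,T,D);a=int(u[0])-80;b=int(u[1])-75
im=cv2.resize(f["color"][b:b+140,a:a+160],None,fx=4,fy=4,interpolation=cv2.INTER_CUBIC)[:,:,::-1].copy()
for th,col in((60,(255,0,0)),(80,(0,255,0)),(100,(255,0,255))):
    _,n,p=dialF(th);q=np.cross(n,p);o=D+40*n
    P=[o+31*p+8*q,o-31*p+8*q,o-31*p-8*q,o+31*p-8*q]
    cv2.polylines(im,[np.array([(wproj(f,T,x)-[a,b]+.5)*4 for x in P]).astype(int)],True,col,1)
cv2.imwrite("pics/w3.png",im)
Rg=np.c_[[1,0,0],[0,-1,0],[0,0,-1]]
print(s["eef_pos"],s["qpos"].round(2),s["clock"],(a,b))
E
```

```text
[539.56482005 -80.55102586 156.55302681] [-0.33  0.17  2.21  0.78  0.41  0.66] 9.3833 (189, 133)
```

View pics/w3.png

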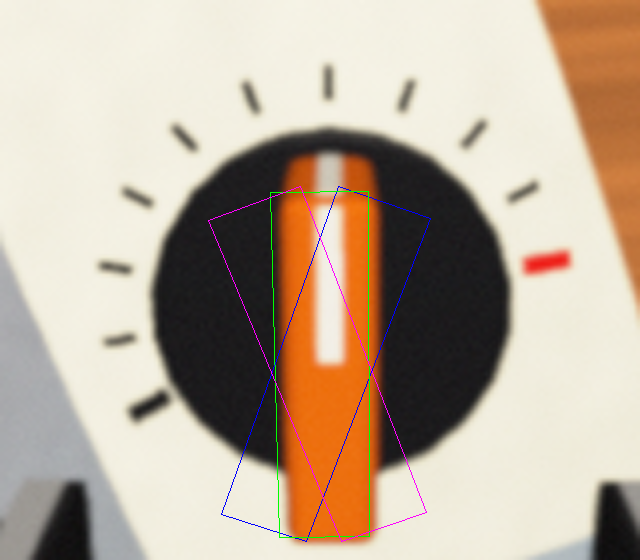

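The dial is at mark 4 from red: red, then (523,191), (474,133), (406,95) and (328,82), which lines up with the white line. Next is the pad.

```bash
cat >> h.py <<'E'
def downR(az=15.6):
    a=np.radians(az);x=np.array([np.cos(a),np.sin(a),0]);z=np.array([0,0,-1.]);return np.c_[x,np.cross(z,x),z]
E
python3 - <<'E'
from h import *
from rig import telemetry
s=telemetry.sense();print(goal(s,[435,300,215],downR()))
t=pickle.load(open("f0.pkl","rb"))["top"]
for u in[(207,277),(146,256),(175,281)]:print(atz(ray(t,u),90))
E
```

```text
(array([-2.721, -9.503, -1.293]), array([-0.876, -4.97 , -3.348]))
[315.67913603 219.50582497  90.        ]
[381.2934622  405.66177875  90.        ]
[304.79248447 316.64497797  90.        ]
```

play_rows(dp=[[-2.7,-9.5,-1.3],[-2.7,-9.5,-1.3],[-2.7,-9.5,-1.3],[-2.7,-9.5,-1.3],[-2.7,-9.5,-1.3]], rot=[[-0.9,-5,-3.3],[-0.9,-5,-3.3],[-0.9,-5,-3.3],[-0.9,-5,-3.3],[-0.9,-5,-3.3]])

```text
clock: 9.85
eef_pos: [495.6, 84.2, 179.0]
tcp_rot: [-3.114, -0.104, 0.193]
contact_force: [2.0, 1.2, -0.3]
opening: 0.706
grasp_force: 0.0
```

```bash
python3 - <<'E'
from h import *
from rig import telemetry
s=telemetry.sense();print(s["eef_pos"],s["qpos"].round(2),goal(s,[435,300,215],downR()))
E
```

```text
[495.60650673  84.23773307 179.02624725] [0.14 0.17 2.01 0.04 0.85 1.49] (array([-0.358, -5.608, -0.787]), array([-0.224, -1.004, -0.746]))
```

play_rows(dp=[[-0.4,-5.6,-0.8],[-0.4,-5.6,-0.8],[-0.4,-5.6,-0.8],[-0.4,-5.6,-0.8],[-0.4,-5.6,-0.8]], rot=[[-0.2,-1,-0.7],[-0.2,-1,-0.7],[-0.2,-1,-0.7],[-0.2,-1,-0.7],[-0.2,-1,-0.7]])

```text
clock: 10.27
eef_pos: [437.4, 283.9, 211.9]
tcp_rot: [-3.135, -0.002, 0.269]
contact_force: [1.3, 0.5, 0.1]
opening: 0.701
grasp_force: 0.0
```

```bash
python3 - <<'E'
from h import *
from rig import telemetry
s=telemetry.sense();print(s["eef_pos"],s["qpos"].round(2),goal(s,[435,300,215],downR()))
E
```

```text
[437.36940469 283.90150024 211.92925434] [0.57 0.21 1.88 0.01 1.05 1.87] (array([ 0.05 , -0.404, -0.074]), array([-0.067, -0.024, -0.034]))
```

play_rows(dp=[[0,0,0],[0,0,0],[0,0,0]], rot=[[0,0,0],[0,0,0],[0,0,0]])

```text
clock: 10.52
eef_pos: [438.2, 281.3, 211.9]
tcp_rot: [-3.136, -0.003, 0.269]
contact_force: [-0.1, -0.8, -0.4]
opening: 0.702
grasp_force: 0.0
```

```bash
python3 - <<'E'
from h import *
from rig import telemetry,optics
s=telemetry.sense();f=optics.grab_frame("wrist");pickle.dump((s,f),open("f4.pkl","wb"))
T=toolT(s);print(s["eef_pos"],goal(s,[435,300,215],downR()),wproj(f,T,np.array([435,300,115.])),wproj(f,T,np.array([435,300,5.])),wproj(f,T,np.array([435,300,23.])))
cv2.imwrite("pics/w4.png",f["color"][:,:,::-1])
E
```

```text
[438.18896034 281.31331249 211.87880271] (array([ 0.048, -0.472, -0.075]), array([-0.057, -0.027, -0.029])) [249.11649294 207.12881583] [257.14934565 179.06262641] [256.17595635 182.43868136]
```

View pics/w4.png

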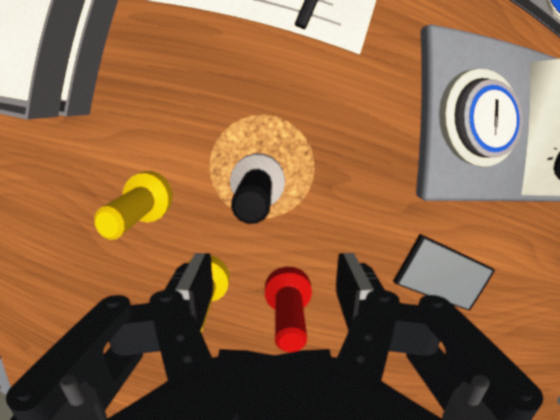

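```bash
python3 - <<'E'
from h import *
s,f=pickle.load(open("f4.pkl","rb"));T=toolT(s)
P=atz(wray(f,T,(250.8,203)),115);print("top",P,"foot",atz(wray(f,T,(257,180)),23),"coaster",atz(wray(f,T,(262,165)),5),"plate",atz(wray(f,T,(494,117.5)),62))
for z in (150,68):print(goal(s,[437.3,299.5,z],downR()))
E
```

```text
top [438.52129467 299.56238705 115.        ] foot [437.7270071  299.83029735  23.        ] coaster [451.42043516 298.89945406   5.        ] plate [579.5437842   83.75608576  62.        ]
(array([ 0.095, -0.435,  1.55 ]), array([-0.057, -0.027, -0.029]))
(array([ 0.089, -0.423,  3.6  ]), array([-0.057, -0.027, -0.029]))
```

play_rows(dp=[[0.11,-0.43,0.8],[0.11,-0.43,1.6],[0.11,-0.43,2.4],[0.11,-0.43,3.2],[0.11,-0.43,3.6]], rot=[[-0.06,-0.03,-0.03],[-0.06,-0.03,-0.03],[-0.06,-0.03,-0.03],[-0.06,-0.03,-0.03],[-0.06,-0.03,-0.03]])

```text
clock: 10.98
eef_pos: [437.7, 297.1, 65.6]
tcp_rot: [3.14, 0.003, 0.268]
contact_force: [-0.7, -0.6, -0.7]
opening: 0.703
grasp_force: 0.0
```

play_rows(dp=[[0,0,0],[0,0,0],[0,0,0],[0,0,0],[0,0,0]], rot=[[0,0,0],[0,0,0],[0,0,0],[0,0,0],[0,0,0]])

```text
clock: 11.4
eef_pos: [440.1, 300.3, 71.0]
tcp_rot: [-3.141, -0.005, 0.27]
contact_force: [0.8, -0.5, 0.5]
opening: 0.702
grasp_force: 0.0
```

play_rows(dp=[[0,0,0],[0,0,0],[0,0,0],[0,0,0],[0,0,0]], rot=[[0,0,0],[0,0,0],[0,0,0],[0,0,0],[0,0,0]], fingers=0.3, grip_force=60)

```text
clock: 11.82
eef_pos: [439.5, 300.4, 70.3]
tcp_rot: [-3.141, -0.004, 0.271]
contact_force: [-0.8, 1.2, 6.7]
opening: 0.363
grasp_force: 58.7
```

```bash
python3 st.py
```

```text
clk 11.8167 pos [439.5 300.4  70.3] Ftool [-0.4 -1.3 -6.7] Mtool [ 0.01 -0.2   0.02] theta 99.89 tilt 29.8 op 0.363 gf 58.7 q [ 0.6   0.42  1.96 -0.    0.76  1.9 ]
TCP off axis in tool frame [ -45.7 -391.4   -5.5]
```

play_rows(dp=[[0,0,-0.5],[0,0,-1.0],[0,0,-1.8],[0,0,-2.6],[0,0,-2.6]], rot=[[0,0,0],[0,0,0],[0,0,0],[0,0,0],[0,0,0]], grip_force=80)

```text
clock: 12.23
eef_pos: [441.4, 301.6, 179.0]
tcp_rot: [-3.139, -0.01, 0.271]
contact_force: [1.3, -0.2, -2.6]
opening: 0.358
grasp_force: 79.5
```

```bash
python3 - <<'E'
from h import *
from rig import telemetry
s=telemetry.sense();print(s["eef_pos"],s["contact_force"],s["opening"],goal(s,[580,81,175],downR()))
E
```

```text
[441.39231588 301.64189596 178.99509442] [ 1.29145766 -0.15196803 -2.56564159] 0.3578632487172918 (array([1.864, 6.242, 0.103]), array([-0.023, -0.095, -0.017]))
```

play_rows(dp=[[0.3,0.8,0],[0.6,1.8,0],[0.9,2.8,0],[1.2,3.8,0.1],[1.4,4.7,0.1]], rot=[[0,0,0],[0,0,0],[0,0,0],[0,0,0],[0,0,0]])

```text
clock: 12.65
eef_pos: [543.6, 131.7, 168.6]
tcp_rot: [3.141, -0.002, 0.271]
contact_force: [0.4, 1.7, -3.6]
opening: 0.355
grasp_force: 80.0
```

play_rows(dp=[[0.2,0.6,0],[0.4,1.2,0],[0.46,1.54,0],[0.46,1.54,0],[0.46,1.54,0]], rot=[[0,0,0],[0,0,0],[0,0,0],[0,0,0],[0,0,0]])

```text
clock: 13.07
eef_pos: [576.6, 78.9, 169.0]
tcp_rot: [-3.141, -0.001, 0.269]
contact_force: [-0.5, -0.4, -3.2]
opening: 0.355
grasp_force: 80.0
```

play_rows(dp=[[0,0,0],[0,0,0],[0,0,0]], rot=[[0,0,0],[0,0,0],[0,0,0]])

```text
clock: 13.32
eef_pos: [576.7, 80.2, 169.7]
tcp_rot: [-3.142, -0.002, 0.272]
contact_force: [-0.8, 0.6, -3.3]
opening: 0.357
grasp_force: 80.0
```

```bash
python3 - <<'E'
from h import *
from rig import telemetry,optics
s=telemetry.sense();f=optics.grab_frame("wrist");g=optics.grab_frame("top");pickle.dump((s,f,g),open("f5.pkl","wb"))
T=toolT(s);print(s["clock"],s["eef_pos"],goal(s,[580,81,175],downR()),wproj(f,T,np.array([579,81,62.])))
w=cv2.resize(f["color"][40:260,130:420],None,fx=2.7,fy=2.7,interpolation=cv2.INTER_CUBIC)
cv2.imwrite("pics/w5.png",w[:,:,::-1])
E
```

```text
13.3167 [576.67545916  80.23250946 169.68218932] (array([ 0.085,  0.004, -0.133]), array([-0.001, -0.019, -0.005])) [272.92450764 202.60374115]
```

View pics/w5.png

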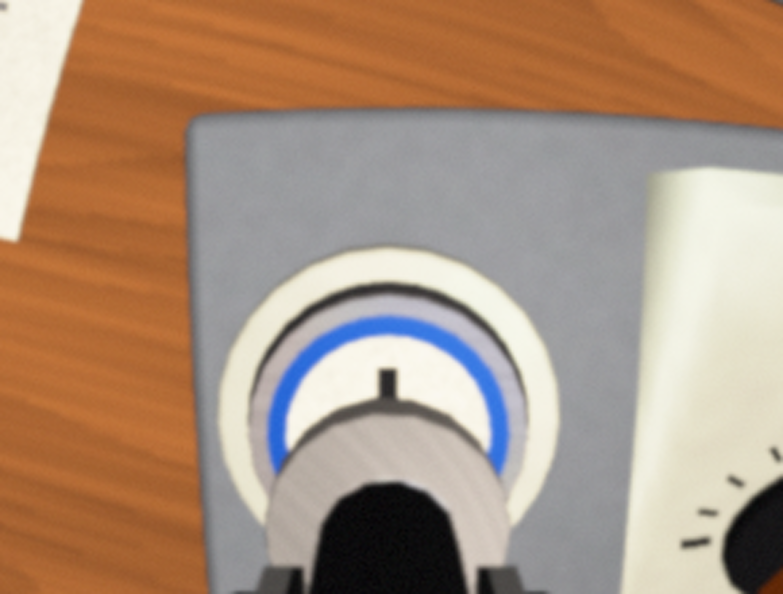

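The crop shows the plate outline at x 250–527 with its top at y≈293, and the foot at x 266–509 with its rim top at y≈398. It is laterally centred. I work out the fore-aft offset.

```bash
python3 - <<'E'
from h import *
s,f,g=pickle.load(open("f5.pkl","rb"));T=toolT(s);R=T[:3,:3]
a=np.linspace(0,2*np.pi,721)
def ext(c,z,r):
    P=np.array([wproj(f,T,np.array([c[0]+r*np.cos(b),c[1]+r*np.sin(b),z])) for b in a]);P=(P-[130,40]+.5)*2.7-.5
    return np.array([P[:,0].min(),P[:,0].max(),P[:,1].min()])
def fit(m,z,r,name):
    o=least_squares(lambda c:ext(c,z,r)-m,[579,81.],diff_step=1e-3);rel=R.T@np.r_[o.x-T[:2,3],0]
    print(name,o.x.round(1),"res",o.fun.round(1),"rel tool",rel.round(1))
fit([250,527,293],62,42,"plate")
fit([219,560,246],45,55,"housing")
zb=s["eef_pos"][2]-65
fit([266,509,398],zb,29,"foot bottom"); fit([266,509,412],zb+18,29,"foot top rim")
E
```

```text
plate [580.3  80.8] res [-3.3  3.3  0.3] rel tool [3.6 0.4 0. ]
housing [579.9  80.4] res [-3.3  3.3  0.3] rel tool [3.2 0.7 0. ]
foot bottom [572.7  78.9] res [ 6.1 -6.1 -0.5] rel tool [-4.2  0.2 -0. ]
foot top rim [573.4  79.1] res [-3.6  3.6  0.3] rel tool [-3.5  0.2 -0. ]
```

play_rows(dp=[[0.165,0.005,0.2],[0.165,0.005,0.5],[0.165,0.005,0.85],[0.165,0.005,0.85],[0.165,0.005,0.85]], rot=[[0,-0.02,0],[0,-0.02,0],[0,-0.02,0],[0,-0.02,0],[0,-0.02,0]])

```text
clock: 13.83
eef_pos: [582.8, 80.8, 134.2]
tcp_rot: [-3.141, 0.003, 0.271]
contact_force: [1.6, 0.3, -3.0]
opening: 0.355
grasp_force: 79.9
```

play_rows(dp=[[0,0,0],[0,0,0],[0,0,0]], rot=[[0,0,0],[0,0,0],[0,0,0]])

```text
clock: 14.08
eef_pos: [584.2, 80.9, 136.4]
tcp_rot: [3.141, -0.001, 0.27]
contact_force: [-0.2, 0.0, -2.5]
opening: 0.353
grasp_force: 80.0
```

```bash
python3 - <<'E'
from h import *
from rig import telemetry,optics
s=telemetry.sense();f=optics.grab_frame("wrist");pickle.dump((s,f),open("f6.pkl","wb"))
T=toolT(s);print(s["clock"],s["eef_pos"],s["tcp_rot"],s["contact_force"])
w=cv2.resize(f["color"][110:260,190:360],None,fx=4,fy=4,interpolation=cv2.INTER_CUBIC)[:,:,::-1].copy()
o=np.array([579.8,80.6])
cx=(wproj(f,T,np.r_[o,62.])-[190,110]+.5)*4
cv2.imwrite("pics/w6.png",w)
col=f["color"][:,274].astype(int)
for v in range(130,200):print(v,col[v].tolist(),end=' ')
E
```

```text
14.0833 [584.22542308  80.85321069 136.36607682] [ 3.14132753e+00 -1.36184012e-03  2.70296860e-01] [-0.15954512  0.01291324 -2.45044616]
130 [156, 156, 159] 131 [155, 155, 157] 132 [154, 155, 157] 133 [156, 155, 158] 134 [152, 152, 155] 135 [153, 155, 156] 136 [155, 155, 158] 137 [153, 152, 155] 138 [152, 151, 155] 139 [153, 153, 156] 140 [151, 151, 154] 141 [144, 143, 144] 142 [130, 128, 122] 143 [137, 132, 117] 144 [180, 175, 154] 145 [225, 218, 196] 146 [238, 234, 217] 147 [243, 241, 227] 148 [245, 241, 228] 149 [245, 242, 228] 150 [244, 242, 229] 151 [245, 242, 228] 152 [244, 242, 228] 153 [244, 241, 228] 154 [245, 242, 228] 155 [244, 241, 227] 156 [243, 240, 226] 157 [233, 230, 210] 158 [185, 179, 159] 159 [108, 105, 94] 160 [59, 57, 54] 161 [50, 48, 48] 162 [57, 53, 53] 163 [67, 64, 62] 164 [99, 94, 93] 165 [146, 141, 141] 166 [178, 175, 176] 167 [193, 189, 193] 168 [192, 189, 192] 169 [193, 189, 193] 170 [194, 190, 194] 171 [194, 192, 195] 172 [194, 190, 198] 173 [168, 174, 199] 174 [119, 144, 212] 175 [65, 119, 219] 176 [54, 117, 225] 177 [50, 114, 224] 178 [51, 116, 225] 179 [51, 116, 225] 180 [54, 117, 225] 181 [78, 128, 223] 182 [164, 178, 224] 183 [233, 231, 229] 184 [247, 243, 232] 185 [248, 245, 233] 186 [243, 238, 224] 187 [208, 198, 179] 188 [135, 127, 116] 189 [97, 90, 85] 190 [87, 81, 77] 191 [89, 85, 80] 192 [99, 94, 88] 193 [129, 121, 114] 194 [166, 157, 148] 195 [190, 178, 170] 196 [195, 185, 176] 197 [198, 187, 177] 198 [196, 185, 176] 199 [195, 185, 175]
```

View pics/w6.png

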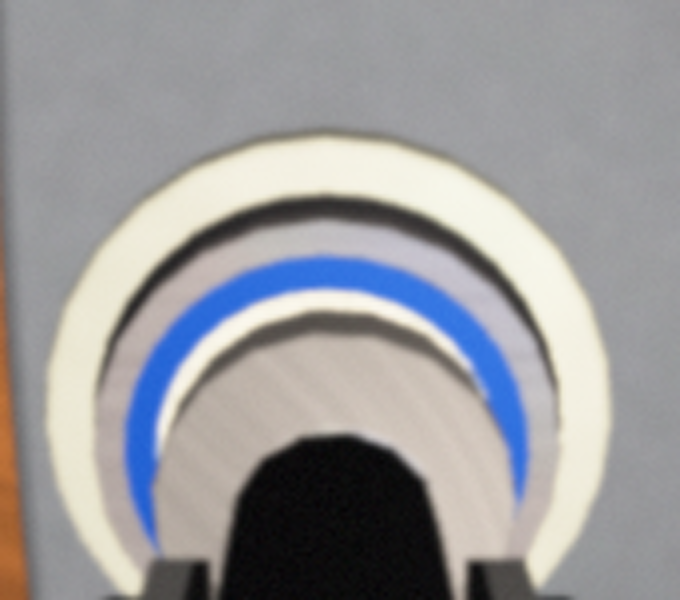

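```bash
python3 - <<'E'
from h import *
s,f=pickle.load(open("f6.pkl","rb"));T=toolT(s);R=T[:3,:3]
def g(u,v,z):return (R.T@(atz(wray(f,T,(u,v)),z)-T[:3,3]))[:2].round(2)
zb=s["eef_pos"][2]-65
print("plate c",g(274,164.7,62)-[42,0],"housing c",g(274,143.5,45)-[55,0],"foot c",g(274,187.5,zb)-[29,0],g(274,193.7,zb+18)-[29,0])
for name,l,r,v,z in(("plate",95,560,430,62),("housing",47,610,415,45),("foot",157,518,490,zb+18)):
    a=g(190+(l+.5)/4-.5,110+v/4,z);b=g(190+(r+.5)/4-.5,110+v/4,z);print(name,a,b,"mid",(a+b)/2)
E
```

```text
plate c [-4.17  0.75] housing c [-4.41  0.76] foot c [-4.71  0.74] [-4.39  0.74]
plate [  0.64 -42.06] [ 0.62 39.95] mid [ 0.63  -1.055]
housing [ -1.97 -54.66] [-2.   52.61] mid [-1.985 -1.025]
foot [ -0.18 -27.37] [-0.2  28.84] mid [-0.19   0.735]
```

play_rows(dp=[[0.005,-0.037,0],[0.005,-0.037,0],[0.005,-0.037,0],[0.005,-0.037,0]], rot=[[0,0,0],[0,0,0],[0,0,0],[0,0,0]])

```text
clock: 14.47
eef_pos: [583.6, 82.3, 135.9]
tcp_rot: [3.141, -0.0, 0.27]
contact_force: [0.3, -0.6, -2.8]
opening: 0.353
grasp_force: 80.0
```

```bash
python3 - <<'E'
from h import *
from rig import telemetry,optics
s0,_=pickle.load(open("f6.pkl","rb"));s=telemetry.sense();R=toolT(s)[:3,:3]
print(s["eef_pos"],R.T@(s["eef_pos"]-s0["eef_pos"]),s["tcp_rot"])
E
```

```text
[583.58412204  82.3409591  135.89306559] [-0.22082297 -1.60505463  0.47269315] [ 3.14145983e+00 -4.75262649e-04  2.70398654e-01]
```

play_rows(dp=[[0.005,0,0.08],[0.005,0,0.16],[0.005,0,0.24],[0.005,0,0.32],[0.005,0,0.32]], rot=[[0,0,0],[0,0,0],[0,0,0],[0,0,0],[0,0,0]])

```text
clock: 14.88
eef_pos: [583.8, 82.4, 122.8]
tcp_rot: [3.141, -0.0, 0.27]
contact_force: [-0.7, 0.0, 5.6]
opening: 0.36
grasp_force: 80.9
```

```bash
cat > st2.py <<'E'
from h import *
from rig import telemetry
s0,_=pickle.load(open("f6.pkl","rb"));s=telemetry.sense();R=toolT(s)[:3,:3]
print(s["clock"],s["eef_pos"].round(2),"rel",(R.T@(s["eef_pos"]-s0["eef_pos"])).round(2),s["tcp_rot"].round(4),s["contact_force"].round(1),s["wrist_torque"].round(2),s["opening"],s["grasp_force"])
E
python3 st2.py
```

```text
14.8833 [583.83  82.38 122.8 ] rel [ 0.03 -1.58 13.57] [ 3.1415e+00 -3.0000e-04  2.7040e-01] [-0.7  0.   5.6] [-0.07  0.28  0.03] 0.359862018630401 80.85634466260672
```

play_rows(dp=[[0,0,0.06],[0,0,0.12],[0,0,0.18],[0,0,0.2],[0,0,0.2]], rot=[[0,0,0],[0,0,0],[0,0,0],[0,0,0],[0,0,0]])

```text
clock: 15.3
eef_pos: [584.2, 82.5, 117.2]
tcp_rot: [3.141, -0.001, 0.27]
contact_force: [-8.5, 0.5, 23.0]
opening: 0.357
grasp_force: 82.6
```

```bash
python3 st2.py
```

```text
15.3 [584.16  82.54 117.21] rel [ 0.37 -1.64 19.16] [ 3.1414e+00 -1.3000e-03  2.7040e-01] [-8.5  0.5 23. ] [-0.25  1.45 -0.04] 0.35732131989236093 82.62388966388244
```

play_rows(dp=[[-0.008,0,0],[-0.008,0,0],[-0.008,0,0],[-0.008,0,0],[-0.008,0,0]], rot=[[0,0,0],[0,0,0],[0,0,0],[0,0,0],[0,0,0]])

```text
clock: 15.72
eef_pos: [584.1, 82.5, 117.2]
tcp_rot: [3.141, -0.002, 0.27]
contact_force: [-7.2, 0.6, 21.7]
opening: 0.353
grasp_force: 82.5
```

play_rows(dp=[[0,0,0],[0,0,0],[0,0,0],[0,0,0],[0,0,0]], rot=[[0,0,0],[0,0,0],[0,0,0],[0,0,0],[0,0,0]])

```text
clock: 16.13
eef_pos: [584.1, 82.5, 117.2]
tcp_rot: [3.141, -0.002, 0.27]
contact_force: [-7.1, 0.4, 22.0]
opening: 0.361
grasp_force: 82.5
```

```bash
python3 st2.py
```

```text
16.1333 [584.07  82.51 117.21] rel [ 0.25 -1.65 19.16] [ 3.1414e+00 -1.9000e-03  2.7040e-01] [-7.1  0.4 22. ] [-0.19  1.29 -0.01] 0.36063105819069324 82.48571533884387
```

play_rows(dp=[[0,0,0.03],[0,0,0.05],[0,0,0.05],[0,0,0.05],[0,0,0.05]], rot=[[0,0,0],[0,0,0],[0,0,0],[0,0,0],[0,0,0]])

```text
clock: 16.55
eef_pos: [584.3, 82.6, 117.1]
tcp_rot: [3.141, -0.003, 0.27]
contact_force: [-13.5, -0.9, 40.2]
opening: 0.355
grasp_force: 84.4
```

play_rows(dp=[[0,0,0],[0,0,0],[0,0,0],[0,0,0],[0,0,0]], rot=[[0,0,0],[0,0,0],[0,0,0],[0,0,0],[0,0,0]])

```text
clock: 16.97
eef_pos: [584.4, 82.6, 117.1]
tcp_rot: [3.141, -0.003, 0.27]
contact_force: [-13.3, 0.4, 40.3]
opening: 0.354
grasp_force: 84.4
```

```bash
python3 st2.py
```

```text
16.9667 [584.35  82.58 117.07] rel [ 0.53 -1.63 19.3 ] [ 3.1413e+00 -2.7000e-03  2.7040e-01] [-13.3   0.4  40.3] [-0.35  2.4   0.01] 0.3543656043808128 84.36292824160773
```

It is solidly bottomed out: the force climbs with no further travel. Lift off.

play_rows(dp=[[0,0,-0.2],[0,0,-0.5],[0,0,-0.9],[0,0,-1.4],[0,0,-1.4]], rot=[[0,0,0],[0,0,0],[0,0,0],[0,0,0],[0,0,0]])

```text
clock: 17.38
eef_pos: [585.4, 82.5, 172.2]
tcp_rot: [3.141, -0.005, 0.27]
contact_force: [1.3, 0.2, -1.8]
opening: 0.352
grasp_force: 80.1
```

```bash
python3 - <<'E'
from h import *
from rig import telemetry
s=telemetry.sense();print(s["eef_pos"],s["contact_force"],goal(s,[446,300.5,175],downR()))
E
```

```text
[585.36968812  82.50960198 172.16169439] [ 1.27755712  0.20787335 -1.83176222] (array([-1.902, -6.182, -0.085]), array([ 0.007, -0.048, -0.018]))
```

play_rows(dp=[[-0.3,-0.9,0],[-0.6,-1.9,0],[-0.9,-2.9,0],[-1.2,-3.9,0],[-1.5,-4.8,0]], rot=[[0,0,0],[0,0,0],[0,0,0],[0,0,0],[0,0,0]])

```text
clock: 17.8
eef_pos: [472.7, 252.5, 167.8]
tcp_rot: [3.141, 0.001, 0.27]
contact_force: [-0.0, 1.4, -2.7]
opening: 0.354
grasp_force: 80.4
```

play_rows(dp=[[-0.2,-0.7,0],[-0.4,-1.38,0],[-0.4,-1.38,0],[-0.4,-1.38,0],[-0.4,-1.38,0]], rot=[[0,0,0],[0,0,0],[0,0,0],[0,0,0],[0,0,0]])

```text
clock: 18.22
eef_pos: [444.0, 299.7, 168.2]
tcp_rot: [3.141, 0.001, 0.271]
contact_force: [0.7, -0.9, -2.2]
opening: 0.36
grasp_force: 80.9
```

```bash
python3 - <<'E'
from h import *
from rig import telemetry
s=telemetry.sense();print(s["eef_pos"],s["contact_force"],goal(s,[446,300.5,77],downR()))
E
```

```text
[444.04212212 299.71662889 168.16219518] [ 0.69590585 -0.9247715  -2.15811635] (array([ 0.054, -0.008,  2.279]), array([ 0.008,  0.005, -0.011]))
```

play_rows(dp=[[0.05,0,0.7],[0.05,0,1.4],[0.05,0,2.0],[0.05,0,2.25],[0.05,0,2.25]], rot=[[0,0,0],[0,0,0],[0,0,0],[0,0,0],[0,0,0]])

```text
clock: 18.63
eef_pos: [445.2, 298.7, 76.5]
tcp_rot: [3.14, 0.004, 0.269]
contact_force: [-1.0, -0.2, -3.4]
opening: 0.358
grasp_force: 80.7
```

play_rows(dp=[[0,0,0.02],[0,0,0.04],[0,0,0.06],[0,0,0.08],[0,0,0.08]], rot=[[0,0,0],[0,0,0],[0,0,0],[0,0,0],[0,0,0]])

```text
clock: 19.05
eef_pos: [446.5, 301.0, 76.4]
tcp_rot: [-3.141, -0.002, 0.27]
contact_force: [-0.3, 0.3, -2.6]
opening: 0.353
grasp_force: 80.7
```

```bash
python3 st2.py
```

```text
19.05 [446.53 300.99  76.45] rel [ -73.98 -248.9    59.88] [-3.1413e+00 -1.5000e-03  2.7040e-01] [-0.3  0.3 -2.6] [ 0.04 -0.03 -0.03] 0.3525580424187165 80.72640968486667
```

play_rows(dp=[[0,0,0.04],[0,0,0.08],[0,0,0.12],[0,0,0.15],[0,0,0.15]], rot=[[0,0,0],[0,0,0],[0,0,0],[0,0,0],[0,0,0]])

```text
clock: 19.47
eef_pos: [446.2, 300.9, 70.4]
tcp_rot: [3.142, -0.0, 0.27]
contact_force: [-2.6, -0.4, 7.6]
opening: 0.355
grasp_force: 81.6
```

```bash
python3 st2.py
```

```text
19.4667 [446.21 300.91  70.38] rel [ -74.23 -248.94   65.95] [ 3.1416e+00 -4.0000e-04  2.7050e-01] [-2.6 -0.4  7.6] [-0.29  0.43 -0.04] 0.3549678026058095 81.63711834233254
```

Seated on the coaster; release and rise.

play_rows(dp=[[0,0,-0.01],[0,0,-0.01],[0,0,-0.01],[0,0,-0.01],[0,0,-0.01]], rot=[[0,0,0],[0,0,0],[0,0,0],[0,0,0],[0,0,0]], fingers=0.75)

```text
clock: 19.88
eef_pos: [446.1, 300.7, 70.0]
tcp_rot: [3.141, -0.0, 0.27]
contact_force: [-0.6, 0.2, 0.9]
opening: 0.748
grasp_force: 0.0
```

play_rows(dp=[[0,0,-0.5],[0,0,-1.2],[0,0,-2.0],[0,0,-2.8],[0,0,-3.6]], rot=[[0,0,0],[0,0,0],[0,0,0],[0,0,0],[0,0,0]])

```text
clock: 20.3
eef_pos: [445.8, 300.5, 215.5]
tcp_rot: [3.141, 0.0, 0.27]
contact_force: [1.0, 1.7, 0.5]
opening: 0.748
grasp_force: 0.0
```

play_rows(dp=[[0,0,0],[0,0,0],[0,0,0],[0,0,0],[0,0,0]], rot=[[0,0,0],[0,0,0],[0,0,0],[0,0,0],[0,0,0]])

```text
clock: 20.72
eef_pos: [445.4, 300.2, 212.6]
tcp_rot: [3.141, 0.002, 0.27]
contact_force: [-0.7, -0.1, 0.1]
opening: 0.754
grasp_force: 0.0
```

```bash
python3 - <<'E'
from h import *
from rig import telemetry,optics
s=telemetry.sense();f=optics.grab_frame("wrist");T=toolT(s);im=f["color"]
print(s["clock"],s["eef_pos"],s["contact_force"],s["opening"])
hsv=cv2.cvtColor(im,cv2.COLOR_RGB2HSV)
e=np.array([442.5,299.9])
def reg(m,u,r=22):
    y,x=np.nonzero(m);k=np.hypot(x-u[0],y-u[1])<r;return k.sum(),x[k].mean(),y[k].mean()
u=wproj(f,T,np.r_[e,115.]);print("pred top",u,wproj(f,T,np.r_[e,23.]))
m=im.max(2)<45
n,l,st,c=cv2.connectedComponentsWithStats(m.astype(np.uint8))
for i in range(1,n):
    if st[i,4]>150:print(st[i],c[i].round())
E
```

```text
20.7167 [445.37232451 300.19964481 212.61202158] [-0.72640151 -0.12756992  0.1355038 ] 0.7536692526138159
pred top [272.29111322 212.2040817 ] [272.63704987 185.83898204]
[ 254  174   37   54 1560] [272. 202.]
[403 243  30  46 233] [417. 265.]
[    4   255   541   165 45043] [274. 365.]
```

```bash
python3 -c "
from rig import r
print(r.sign_off())"
```

```text
the job is handed in; nothing more can be done
None
```

I turned the dial clockwise to its stop and back four clicks, pressed the badge until the plate bottomed out and held it, stood the pad back on its coaster, and handed the job in at about 21 s.

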